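Load the hexagonal reagent cartridges, ports up, and lock the deck

ROBOT

A 6-joint arm with a two-finger parallel gripper is mounted at the origin on a cart in front of the work surface, level with it; the furniture and walls round the work are solid. World frame = base frame: x ahead of the robot, y to its left, z up, the work surface at z = 0. Lengths are in m, angles in degrees, forces in N, time in s.
With the tool pointing down it reaches from about 0.25 to 0.725 m from the base axis. Payload 9.7 kg.
Tool frame: the origin (TCP) lies at the very end of the fingers, on their centre line; the grasp point (between the pads) lies grasp_offset behind it (grasp_offset is the distance from the TCP to the grasp point, in m); z points along the fingers, y is the line along which they close (so a half turn about z gives the same grasp; the last joint's range is limited). The gripper opens to 85 mm and grips with 20 to 120 N. Pads are 22 mm wide; open, the fingers measure 114 mm over their backs; the gripper's body (76 mm by 85 mm) begins 54 mm behind the grasp point. The pads swing forward as they close: fully open they stand 13 mm farther back than shut.
Start: joints at [71.391, 4.979, 10.078, 95.1, 0, 90], TCP at [0.176, 0.521, 0.231] pointing down, gripper open.
Joint ranges: [-179.16, 179.16], [-48.56, 103.87], [-65.8, 70.77], [-126.05, 130.52], [-82.76, 87.17], [-180, 180]. Speed limits (degrees/s): [127.2, 127.2, 147.25, 180, 180, 180].

INTERFACE

Orientations are given as [roll, pitch, yaw] about the fixed x, y, z axes, in that order (R = Rz(yaw) Ry(pitch) Rx(roll)).
In Python, from workcell import get_obs, camera, calibration, job_done, recognise, cut_out, mark_of, grasp_offset gives the robot as it stands.
- The arm moves only by the tool servo_tool, never from a script. Its argument "moves" is a list of rows, each a list of 3 entries, a list of its own where there are three numbers: the turn, a rotation vector about the tool's x, y, z in degrees, then the shift along the tool's x, y, z in m, then the opening in per cent of the stroke, from 0 (shut) to 100 (fully open). In form: [[[ax, ay, az], [x, y, z], claw], ...]. A call has 1 to 12 rows; each row shifts and turns the commanded pose from where the row before left it, along the tool's axes as they then stand; what a row does not reach is not made up. A row lasts 1/10 s, in which the tool goes at most 50 mm and 8.59 degrees, less where a joint would pass 70% of its speed; a pose out of reach is approached as far as the arm can. A call is refused whole if a number of a shift passes 0.05 or a number of a turn 8.59, either way. A call with a gripper value outside its range is refused whole. The fingers move at their own pace and stop on an object; "force" is the grip in N (left out, the last holds). Time passes only in rows, so rows that do not move let the fingers close. It gives the time, the measured TCP pose, the force, the opening and the grip force at its end, in the units of the state.
- get_obs(): the state, without advancing time (a new reading comes with each control period).
- camera(name): name is "scene" or "top" or "wrist"; returns (picture, depth): 384x512x3 uint8, red, green, blue; 384x512 float32, m along the optical axis (not along the pixel's ray), 0 where there is no reading.
- calibration(name): a dict with "camera_matrix" (3x3 intrinsics, pixels), "R" (3x3) and "t" (3): a world point X has camera coordinates R X + t. Camera axes: x right, y down, z forward; pixel columns grow to the right and rows downward; lengths in m; the calibration is good to about 2 mm. A picture is of the moment at which its call begins: read the wrist's pose just before it. calibration takes no time and is no camera call; for the wrist camera it gives the pose at the moment of the call.
- job_done(): hands the job in; it is judged then, once.
Trained networks look in the newest picture that a camera, given by its name, has taken for a name from the list of things; names that differ only in an ending like _2 or _b are one class to them, and where a whole thing is asked for, a point or a joint stands for the part that bears it (a point fixed in the world has none). Each returns a list of dicts, best first, with "score" (0 to 1); they miss things now and then, are a little off and sometimes report something else, mostly with a low value. They report only what shows in the picture. A call takes as long as a camera call. They do not tell look-alikes from the thing itself.
- recognise(name, camera): "xyz" ([x, y, z] in m, in the coordinates of the camera as it stood for that picture, good to about 4 mm: the middle of the surface that is visible of it).
- cut_out(name, camera): "mask" (384x512 bool, what is visible of it).
- mark_of(name, camera): "xyz" ([x, y, z] in m, in the coordinates of the camera as it stood for that picture, good to about 4 mm: a listed point, or the origin of a listed thing).
The state is a dict: "time": time; "q": joint angles; "qd": joint speeds; "joint_efforts": joint torques, N m; "ee_pos": TCP position; "tcp_rot": TCP orientation; "wrist_force": force on the tool from outside, world axes, zero at the start; "torque": the same for the moment, N m; "opening": finger opening in m; "grasp_force": force on a finger pad.
Only numpy, scipy, OpenCV 4.12 (cv2) and the standard library are available. Lean on these libraries where they do the work, as an engineer would, in place of code of your own. Each camera call takes 0.05 s, during which the arm holds its last target. There are 200 camera calls.

TASK

Load every hexagonal reagent cartridge on the worktop into the loading deck, ports on top: roll each one flat by flat until the face with the three ports is uppermost, set it in a pocket of its own (any pocket, either way round) and press it down until it is flush with the deck. When all of them are in and flush, push the lock bar fully home by its black post so that its tabs hold the cartridges, and do not knock over the glass jar.

Things in the scene. Friction and masses are not known exactly. Their poses are not given: they have to be found in the camera images.
- cart_a: grey hexagonal cartridge 64 mm long, 44 mm across flats, flats 25.4 mm wide, 0.2 kg; one flat, the port face, has three flush round steel-ringed ports in a row; a line on each end points to it. Starts lying across the line from the robot (within 0.7 rad), ports not on top. Origin at its centre; x along the bar, z out of the port face. Absent in some starts
- cart_b: grey hexagonal cartridge 64 mm long, 44 mm across flats, flats 25.4 mm wide, 0.2 kg; one flat, the port face, has three flush round steel-ringed ports in a row; a line on each end points to it. Starts lying across the line from the robot (within 0.7 rad), ports not on top. Origin at its centre; x along the bar, z out of the port face. Absent in some starts
- cart_c: grey hexagonal cartridge 64 mm long, 44 mm across flats, flats 25.4 mm wide, 0.2 kg; one flat, the port face, has three flush round steel-ringed ports in a row; a line on each end points to it. Starts lying across the line from the robot (within 0.7 rad), ports not on top. Origin at its centre; x along the bar, z out of the port face. Absent in some starts
- cart_d: grey hexagonal cartridge 64 mm long, 44 mm across flats, flats 25.4 mm wide, 0.2 kg; one flat, the port face, has three flush round steel-ringed ports in a row; a line on each end points to it. Starts lying across the line from the robot (within 0.7 rad), ports not on top. Origin at its centre; x along the bar, z out of the port face. Absent in some starts
- deck: white fixed deck 260 mm in y, 54 mm high, three pockets 78 mm apart in y; origin under its middle, z up, x away from the robot (yaw within 0.12). A pocket takes one cartridge along x: 56 mm wide, 69 mm long between end stops; 34 mm wide gaps in the middle of both ends, floor 8 mm up, let fingers down beside the end faces. In front, from x = -64 to -78 mm, a rail 62 mm high with the lock bar
- pocket0 (a point): centre of a cartridge fully pressed into the first (deck y = -78 mm) pocket, 32 mm above the worktop, its top then level with the deck's top at 54 mm; axes as the deck's
- bed0 (a joint): sliding bed under pocket0, m down: 0 = up, surface 20 mm above the worktop, a cartridge on it stands 10 mm proud (top at 64 mm); 0.010 = fully down, cartridge flush. Stiff, stays where it is left: the cartridge's weight does not move it, a slow push of 10 to 15 N on the cartridge does
- pocket1 (a point): centre of a cartridge fully pressed into the middle (deck y = 0) pocket, 32 mm above the worktop, its top then level with the deck's top at 54 mm; axes as the deck's
- bed1 (a joint): sliding bed under pocket1, m down: 0 = up, surface 20 mm above the worktop, a cartridge on it stands 10 mm proud (top at 64 mm); 0.010 = fully down, cartridge flush. Stiff, stays where it is left: the cartridge's weight does not move it, a slow push of 10 to 15 N on the cartridge does
- pocket2 (a point): centre of a cartridge fully pressed into the last (deck y = +78 mm) pocket, 32 mm above the worktop, its top then level with the deck's top at 54 mm; axes as the deck's
- bed2 (a joint): sliding bed under pocket2, m down: 0 = up, surface 20 mm above the worktop, a cartridge on it stands 10 mm proud (top at 64 mm); 0.010 = fully down, cartridge flush. Stiff, stays where it is left: the cartridge's weight does not move it, a slow push of 10 to 15 N on the cartridge does
- lock (a joint): lock bar along the front of the deck, m: 0 = open (starts at 0 to 0.004), 0.034 = home; slides to the deck's -y with 3 N and stays. Its three tabs (14 mm wide, 57 to 62 mm high) reach back to deck x = -26 mm: open, they stand 39 mm to the +y side of each pocket's middle; home, over the near ends of the flush cartridges. A proud cartridge blocks them
- lock_post (a point): middle of the top of the lock bar's black upright push post, 16 x 16 mm, 58 to 88 mm above the worktop, at deck x = -71 mm and, when open, deck y = +135 mm; moves with the bar. Axes as the deck's
- pcr_tower: tall instrument with a screen at the back of the worktop, fixed furniture; origin under its middle, x away from the robot; it fills x = -130 to +102 mm, y = -103 to +103 mm, up to 352 mm high. Keep arm and gripper clear of it
- jar: glass staining jar, a bystander, 58 mm wide, 83 mm high, origin under its middle, z up; leave it standing
Not all that is in view belongs to the job. Leave any green or red look-alike of the cart_b alone.

How it is judged:
By the outcome, as a careful person would: the job done as asked, in the order asked, and still so for the second after the job is handed in, with the robot touching nothing.
Of cart_a, cart_b, cart_c, cart_d only 2 to 3 are there at a start; the rules pass over those that are not, and their reading is None.
At some moment in a run one of cart_a, cart_b, cart_c, cart_d may be knocked a few centimetres aside while the robot is not near it.
Once in a run the grip may slacken for a moment while it holds something.
It also fails if it takes over 210 s, if anything falls off the work surface, if the arm or the gripper's body presses on something with over 40 N, if the wrist force passes 120 N, or if a joint passes its speed limit or range.

## Working session

There is one attempt and no reset: what is moved stays moved. The work goes in short steps, Python scripts to look and compute and a tool call to move; the robot and the scene stay as the last step left them, time stands still between calls to the robot, and variables do not carry over. Pictures are saved under pics/ and viewed, at most 17 in all, crops included, and the job is handed in when it is done.

Besides the shell and the picture viewer there is one more tool, called as name([rows], argument=value, ...), one row to a line, values as JSON. servo_tool: Moves the arm, as the interface text tells. Its arguments: {"type":"object","properties":{"moves":{"type":"array"},"force":{"type":"number"}},"required":["moves"]}

```bash
ls; mkdir -p pics
python3 - <<'E'
from workcell import *
import cv2,numpy as np
print(get_obs(),grasp_offset)
ims=[]
for n in("scene","top"):
    p,d=camera(n); c=calibration(n); np.savez(f"{n}0.npz",p=p,d=d,**c)
    cv2.imwrite(f"pics/{n}0.png",cv2.resize(p[:,:,::-1],(768,576)))
    print(n,c)
    for k in("cart_a","deck","lock_post","jar","pocket0","pocket1","pocket2"):
        for r in mark_of(k,n)[:6]: print(k,round(r["score"],2),np.round(c["R"].T@(np.array(r["xyz"])-c["t"]),3))
E
```

```text
pics
{'time': 0.0, 'q': array([ 7.13897109e+01,  5.01053928e+00,  1.00334654e+01,  9.50999090e+01,
       -6.53005371e-04,  9.00017409e+01]), 'qd': array([-0.08237305, -0.01667246,  0.04078279,  0.07683413,  0.0921209 ,
       -0.0014329 ]), 'joint_efforts': array([ 1.02644317e-04, -5.20386600e+01,  4.64805400e+01,  1.63963489e-02,
        8.19181105e-05,  8.22459242e-06]), 'ee_pos': array([0.17544812, 0.52101382, 0.2305796 ]), 'tcp_rot': array([-1.79923017e+02,  6.55343868e-04,  1.61387971e+02]), 'wrist_force': array([-0.13981218,  0.97187895,  0.69008773]), 'torque': array([ 0.0249715 ,  0.0239528 , -0.02323962]), 'grasp_force': 0.0, 'opening': 0.0851890388015302} 0.0187
scene {'camera_matrix': array([[358.56657317,   0.        , 253.11415479],
       [  0.        , 358.56657317, 190.46147558],
       [  0.        ,   0.        ,   1.        ]]), 'R': array([[ 0.89366562, -0.44792152,  0.02698298],
       [-0.1905386 , -0.43321785, -0.88091846],
       [ 0.40627184,  0.78210524, -0.47249824]]), 't': array([-0.44399038,  0.25970881,  0.71295618])}
cart_a 0.83 [0.393 0.319 0.019]
car
[... 782 characters left out ...]
-0.19391556],
       [ 0.19370928, -0.01335272, -0.9809681 ]]), 't': array([0.17101679, 0.57406766, 1.14585616])}
cart_a 0.87 [0.577 0.521 0.021]
cart_a 0.72 [0.472 0.443 0.02 ]
cart_a 0.68 [0.394 0.321 0.024]
cart_a 0.56 [0.42  0.579 0.02 ]
deck 0.62 [ 0.505 -0.159 -0.001]
lock_post 0.61 [ 0.451 -0.022  0.087]
jar 0.88 [ 0.661 -0.09  -0.002]
jar 0.51 [ 0.448 -0.022  0.087]
pocket0 0.98 [ 0.513 -0.076  0.031]
pocket0 0.74 [ 0.505 -0.156  0.03 ]
pocket0 0.67 [ 0.499 -0.237  0.028]
pocket1 0.98 [ 0.513 -0.076  0.031]
pocket1 0.74 [ 0.505 -0.156  0.03 ]
pocket1 0.67 [ 0.499 -0.237  0.028]
pocket2 0.98 [ 0.513 -0.076  0.031]
pocket2 0.74 [ 0.505 -0.156  0.03 ]
pocket2 0.67 [ 0.499 -0.237  0.028]
```

View pics/scene0.png

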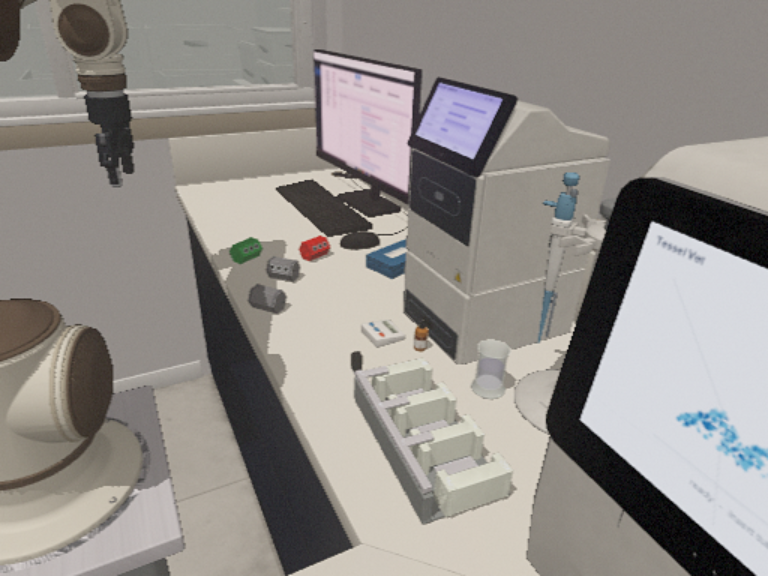

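View pics/top0.png

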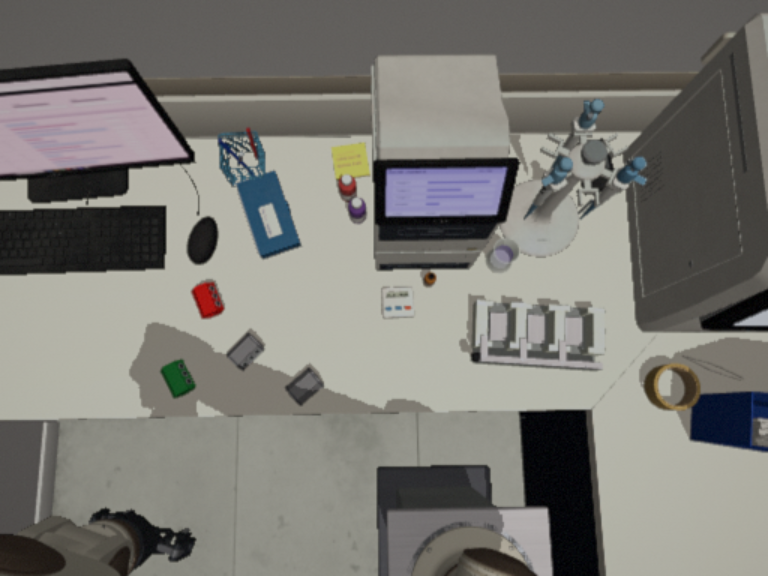

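The scene picture shows two grey cartridges, at (283,267) and (267,297). Red (315,247) and green (246,250) are look-alikes and stay where they are. In the top picture the greys are at (245,350) and (304,385). The deck is empty at (540,330), the jar at (500,255) and the post at (475,356). Next I'll get a close wrist view of the greys.

servo_tool([
  [[0, 0, 0], [-0.036, -0.007, -0.009], 100],
  [[0, 0, 0], [-0.036, -0.007, -0.009], 100],
  [[0, 0, 0], [-0.036, -0.007, -0.009], 100],
  [[0, 0, 0], [-0.036, -0.007, -0.009], 100],
  [[0, 0, 0], [-0.036, -0.007, -0.009], 100],
  [[0, 0, 0], [-0.036, -0.007, -0.009], 100],
  [[0, 0, 0], [-0.036, -0.007, -0.009], 100],
  [[0, 0, 0], [-0.036, -0.007, -0.009], 100],
  [[0, 0, 0], [0, 0, 0], 100],
  [[0, 0, 0], [0, 0, 0], 100],
])

```text
time: 1.8
ee_pos: [0.4311, 0.3759, 0.3031]
tcp_rot: [-180.0, -0.0, 161.3]
wrist_force: [-0.4, 0.3, -0.3]
opening: 0.0856
grasp_force: 0.0
```

```bash
cat > h.py <<'E'
from workcell import *
import cv2,numpy as np
from scipy.spatial.transform import Rotation as Ro
np.set_printoptions(precision=4,suppress=True)
def snap(n,save=None):
    c=calibration(n); p,d=camera(n)
    if save: cv2.imwrite(f"pics/{save}.png",cv2.resize(p[:,:,::-1],(768,576)))
    return p,d,c
def cloud(d,c):
    v,u=np.mgrid[:384,:512]; K=c["camera_matrix"]
    P=np.stack([(u-K[0,2])/K[0,0]*d,(v-K[1,2])/K[1,1]*d,d],-1)
    return (P-c["t"])@c["R"]
def w(c,x): return c["R"].T@(np.array(x)-c["t"])
def carts(cam):
    p,d,c=snap(cam); X=cloud(d,c); out=[]
    for r in cut_out("cart_a",cam):
        m=r["mask"]&(d>0); rgb=p[m].mean(0)
        if m.sum()<80 or rgb.max()-rgb.min()>35: continue
        Q=X[m]; T=Q[(Q[:,2]>.036)&(Q[:,2]<.056)]
        if len(T)<30: continue
        (cx,cy),(a,b),ang=cv2.minAreaRect(T[:,:2].astype(np.float32)); 
        if a<b: a,b,ang=b,a,ang+90
        out.append((round(r["score"],2),np.array([cx,cy,np.median(T[:,2]),a,b,(ang+90)%180-90])))
    return out
def goto(pos,rot,verbose=True):
    """rot: tool axes matrix; prints turn & shift (tool axes, shift after turn axes)"""
    o=get_obs(); R=Ro.from_euler("xyz",o["tcp_rot"],degrees=True); D=R.inv()*Ro.from_matrix(rot)
    dp=np.array(pos)-o["ee_pos"]
    print("turn",D.as_rotvec(degrees=True),"shift in present axes",R.inv().apply(dp),"in target axes",Ro.from_matrix(rot).inv().apply(dp))
E
python3 - <<'E'
from h import *
o=get_obs();print(o["ee_pos"],o["tcp_rot"])
p,d,c=snap("wrist","w1"); print(c["R"],-c["R"].T@c["t"])
for k in carts("wrist"): print(k)
for k in carts("top"): print("top",k)
E
```

```text
[0.4311 0.3759 0.3031] [-179.9942   -0.017   161.2908]
[[ 0.3214  0.9469 -0.0003]
 [ 0.9103 -0.3088  0.2757]
 [ 0.261  -0.0889 -0.9612]] [0.3641 0.3974 0.4458]
(0.87, array([  0.4667,   0.4388,   0.0438,   0.0633,   0.0366, -45.0706]))
(0.82, array([  0.3949,   0.3188,   0.0438,   0.0643,   0.0358, -49.9492]))
top (0.63, array([  0.4001,   0.3126,   0.0432,   0.0448,   0.037 , -49.256 ]))
```

View pics/w1.png

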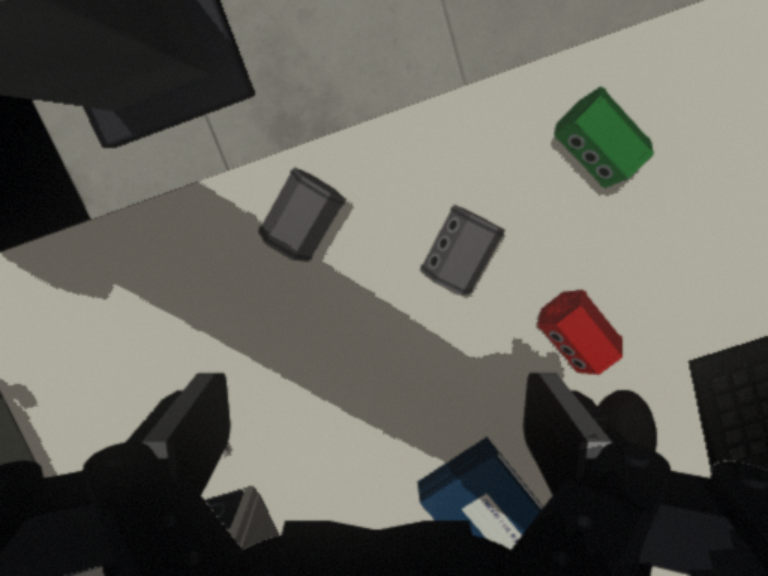

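The wrist picture shows cart B at (462,250), with its ports on the upper flank facing -x-y, so it needs one 60° roll. Cart A at (302,215) shows no port from above. Red (580,332) and green (603,140) are the look-alikes. Next I'll crop cart A to read its end line.

Run:
```python
from h import *
w1=cv2.imread("pics/w1.png")[150:280,240:520]
s=np.load("scene0.npz")["p"][:,:,::-1][160:215,150:225]
a=cv2.resize(w1,(700,325),interpolation=cv2.INTER_CUBIC); b=cv2.resize(s,(375,275),interpolation=cv2.INTER_CUBIC)
im=np.zeros((600,700,3),np.uint8); im[:325]=a; im[325:,:375]=b
im=np.clip((im/255.)**.6*255,0,255).astype(np.uint8)
cv2.imwrite("pics/c1.png",im)
```

```text
(no output)
```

View pics/c1.png

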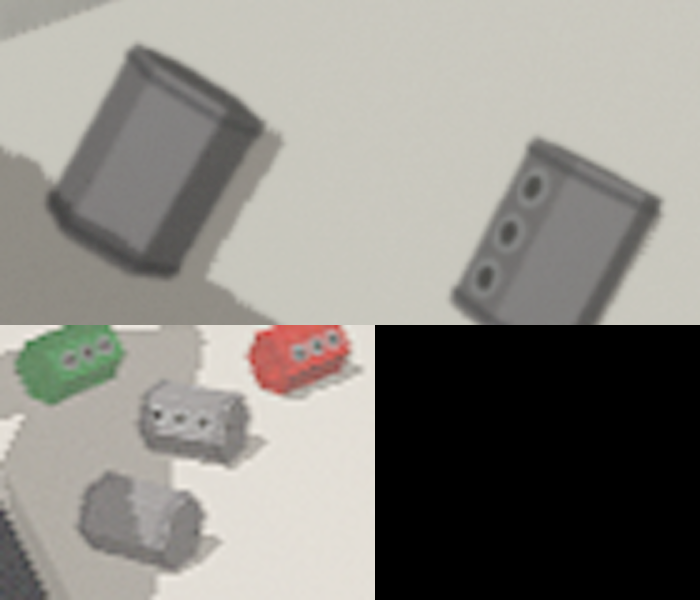

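The crop shows A's flanks blank (upper left of the crop) and B with three ports at (510,230). A's end line can't be read from here, so I'll go look at its end from the side.

servo_tool([
  [[0, 0, -8.4], [0, 0, 0], 100],
  [[0, 0, -8.4], [0, 0, 0], 100],
  [[0, 0, -8.4], [0, 0, 0], 100],
  [[0, 0, -8.4], [0, 0, 0], 100],
  [[0, 0, -8.4], [0, 0, 0], 100],
  [[0, 0, -8.4], [0, 0, 0], 100],
  [[0, 0, -8.4], [0, 0, 0], 100],
  [[-7, 0, 0], [0, 0, 0], 100],
  [[-7, 0, 0], [0, 0, 0], 100],
  [[-7, 0, 0], [0, 0, 0], 100],
  [[-7, 0, 0], [0, 0, 0], 100],
  [[-7, 0, 0], [0, 0, 0], 100],
])

```text
time: 3.25
ee_pos: [0.4301, 0.3768, 0.3043]
tcp_rot: [144.7, 0.1, -139.8]
wrist_force: [0.1, 0.5, 0.1]
opening: 0.0854
grasp_force: 0.0
```

servo_tool([
  [[0, 0, 0], [0.011, -0.035, 0.01], 100],
  [[0, 0, 0], [0.011, -0.035, 0.01], 100],
  [[0, 0, 0], [0.011, -0.035, 0.01], 100],
  [[0, 0, 0], [0.011, -0.035, 0.01], 100],
  [[0, 0, 0], [0.011, -0.035, 0.01], 100],
  [[0, 0, 0], [0.011, -0.035, 0.01], 100],
  [[0, 0, 0], [0, 0, 0], 100],
  [[0, 0, 0], [0, 0, 0], 100],
])

```text
time: 4.05
ee_pos: [0.4685, 0.2288, 0.1336]
tcp_rot: [145.0, -0.1, -139.8]
wrist_force: [-0.5, 0.5, 0.7]
opening: 0.0855
grasp_force: 0.0
```

Run:
```python
from h import *
o=get_obs();print(o["ee_pos"],o["tcp_rot"],o["q"])
p,d,c=snap("wrist")
for k in carts("wrist"): print(k)
A=np.array([.395,.319,.022]); q=c["camera_matrix"]@(c["R"]@A+c["t"]); u,v=(q[:2]/q[2]).astype(int); print(u,v)
u=np.clip(u,80,432);v=np.clip(v,60,324)
s=p[v-60:v+60,u-80:u+80,::-1]
im=cv2.resize(s,(800,600),interpolation=cv2.INTER_CUBIC)
cv2.imwrite("pics/c2.png",np.clip((im/255.)**.6*255,0,255).astype(np.uint8))
```

```text
[0.4685 0.2288 0.1336] [ 144.9514   -0.0581 -139.8277] [ 10.2587  15.872    5.158   98.6117  29.8249 -35.0877]
(0.79, array([  0.3956,   0.3185,   0.0436,   0.0653,   0.0353, -50.4506]))
(0.72, array([  0.4666,   0.4371,   0.0434,   0.0643,   0.0337, -42.597 ]))
284 180
```

View pics/c2.png

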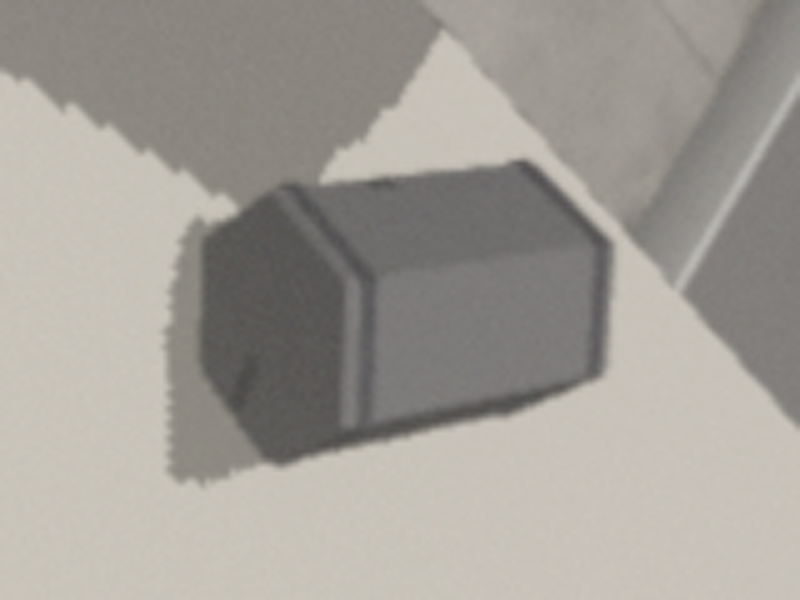

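The crop shows A's end line at (245,380). It points to the lower flank on the side away from the robot, so A needs two rolls of 60° with the gripper tilting back towards the robot. I'll grasp A vertically by its ends.

servo_tool([
  [[7, 0, 0], [0, 0, 0], 100],
  [[7, 0, 0], [0, 0, 0], 100],
  [[7, 0, 0], [0, 0, 0], 100],
  [[7, 0, 0], [0, 0, 0], 100],
  [[7, 0, 0], [0, 0, 0], 100],
  [[0, 0, 0], [-0.001, 0.039, 0.01], 100],
  [[0, 0, 0], [-0.001, 0.039, 0.01], 100],
  [[0, 0, 0], [0, 0.038, 0.01], 100],
  [[0, 0, 0], [0, 0, 0.02], 100],
  [[0, 0, 0], [0, 0, 0.02], 100],
  [[0, 0, 0], [0, 0, 0], 100],
  [[0, 0, 0], [0, 0, 0], 100],
])

```text
time: 5.4
ee_pos: [0.3955, 0.3191, 0.0649]
tcp_rot: [180.0, 0.1, -139.8]
wrist_force: [0.8, 0.8, 1.2]
opening: 0.0857
grasp_force: 0.0
```

Run:
```python
from h import *
o=get_obs();print(o["ee_pos"],o["tcp_rot"],o["q"])
snap("wrist","w3")
for k in carts("wrist"): print(k)
```

```text
[0.3955 0.3191 0.0649] [ 179.9918    0.0587 -139.7647] [ 38.8886  -0.7075 -14.1951  76.4539   0.0096  -1.3467]
(0.94, array([  0.3943,   0.3188,   0.0438,   0.0641,   0.0363, -51.6852]))
```

View pics/w3.png

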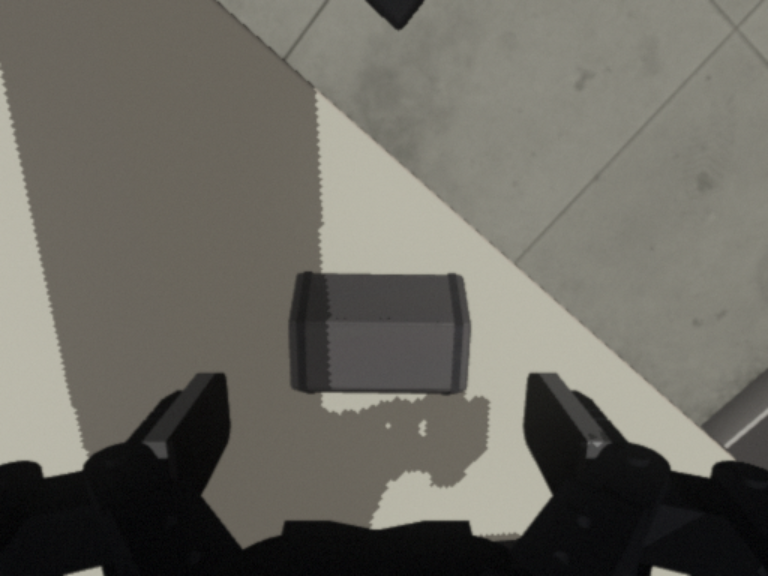

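servo_tool([
  [[0, 0, 0], [0, 0, 0.02], 100],
  [[0, 0, 0], [0, 0, 0.02], 100],
  [[0, 0, 0], [0, 0, 0.018], 100],
  [[0, 0, 0], [0, 0, 0], 100],
  [[0, 0, 0], [0, 0, 0], 0],
  [[0, 0, 0], [0, 0, 0], 0],
  [[0, 0, 0], [0, 0, 0], 0],
  [[0, 0, 0], [0, 0, 0], 0],
  [[0, 0, 0], [0, 0, 0], 0],
  [[0, 0, 0], [0, 0, 0], 0],
], force=60)

```text
time: 6.55
ee_pos: [0.3966, 0.3191, 0.0075]
tcp_rot: [-180.0, 0.2, -139.8]
wrist_force: [-0.7, 0.6, 6.3]
opening: 0.0632
grasp_force: 67.8
```

servo_tool([
  [[0, 0, 0], [0, 0, -0.015], 0],
  [[0, 0, 0], [-0.02, 0, -0.015], 0],
  [[0, -7.5, 0], [0, 0, 0], 0],
  [[0, -7.5, 0], [0, 0, 0], 0],
  [[0, -7.5, 0], [0, 0, 0], 0],
  [[0, -7.5, 0], [0, 0, 0], 0],
  [[0, -7.5, 0], [0, 0, 0], 0],
  [[0, -7.5, 0], [0, 0, 0], 0],
  [[0, -7.5, 0], [0, 0, 0], 0],
  [[0, -7.5, 0], [0, 0, 0], 0],
  [[0, 0, 0], [0, 0, 0], 0],
  [[0, 0, 0], [0, 0, 0], 0],
])

```text
time: 7.75
ee_pos: [0.4425, 0.3552, 0.0615]
tcp_rot: [179.9, 56.8, -139.8]
wrist_force: [-1.2, -0.2, -3.8]
opening: 0.0633
grasp_force: 71.8
```

servo_tool([
  [[0, 0, 0], [0, 0, 0], 0],
  [[0, 0, 0], [0, 0, 0], 0],
  [[0, 0, 0], [0, 0, 0], 0],
])

```text
time: 8.05
ee_pos: [0.4428, 0.3555, 0.0618]
tcp_rot: [179.9, 56.9, -139.8]
wrist_force: [0.3, 0.1, -2.2]
opening: 0.0633
grasp_force: 71.8
```

Run:
```python
from h import *
o=get_obs();print(o["ee_pos"],o["tcp_rot"],o["q"],o["wrist_force"])
snap("scene","s3")
```

```text
[0.4428 0.3555 0.0618] [ 179.8732   56.9291 -139.8128] [ 37.6111 -41.9758 -65.7576   9.3186   2.2853  -1.4065] [ 0.25    0.1151 -2.2449]
```

View pics/s3.png

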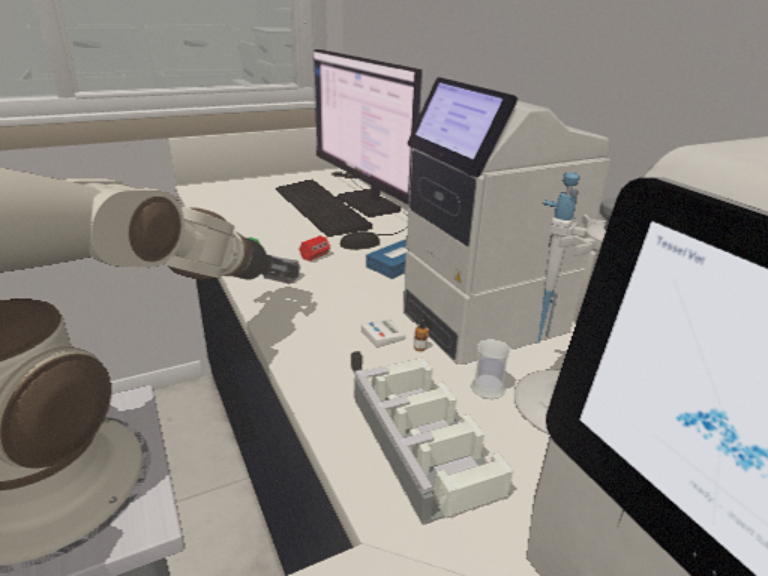

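The picture shows A held at (282,268), leaning. The elbow is at its limit, so I need more radius to set it down. I'll carry it outward and to the right.

servo_tool([
  [[0, 0, 0], [0.004, -0.025, 0.007], 0],
  [[0, 0, 0], [0.004, -0.025, 0.007], 0],
  [[0, 0, 0], [0.004, -0.025, 0.008], 0],
  [[0, 0, 0], [0.004, -0.025, 0.008], 0],
  [[0, -3.1, 0], [0, 0, 0], 0],
  [[0, 0, 0], [0, 0, 0], 0],
  [[0, 0, 0], [0, 0, 0], 0],
])

```text
time: 8.8
ee_pos: [0.5199, 0.2899, 0.0318]
tcp_rot: [179.8, 60.0, -139.9]
wrist_force: [0.5, -0.6, -2.6]
opening: 0.0629
grasp_force: 71.9
```

Run:
```python
from h import *
o=get_obs();print(o["ee_pos"],o["tcp_rot"],o["q"],o["wrist_force"])
```

```text
[0.5199 0.2899 0.0318] [ 179.8231   59.9777 -139.8707] [ 21.4269 -29.6404 -65.6168  -4.559   16.2933  -9.622 ] [ 0.5475 -0.5536 -2.5949]
```

servo_tool([
  [[0, 0, 0], [-0.005, 0, 0.0085], 0],
  [[0, 0, 0], [-0.005, 0, 0.0085], 0],
  [[0, 0, 0], [0.005, 0, 0.003], 0],
  [[0, 0, 0], [0.005, 0, 0.003], 0],
  [[0, 0, 0], [0.004, 0, 0.002], 0],
  [[0, 0, 0], [0, 0, 0], 0],
  [[0, 0, 0], [0, 0, 0], 0],
])

```text
time: 9.5
ee_pos: [0.535, 0.3027, 0.0162]
tcp_rot: [179.8, 60.1, -139.8]
wrist_force: [-0.2, -0.5, -1.8]
opening: 0.0631
grasp_force: 72.1
```

servo_tool([
  [[0, 0, 0], [0, 0, 0], 100],
  [[0, 0, 0], [0, 0, 0], 100],
  [[0, 0, 0], [0, 0, 0], 100],
  [[0, 0, 0], [0, 0, 0], 100],
])

```text
time: 9.9
ee_pos: [0.5356, 0.3029, 0.0171]
tcp_rot: [179.9, 60.2, -139.8]
wrist_force: [-0.4, -0.8, -0.4]
opening: 0.0855
grasp_force: 0.0
```

servo_tool([
  [[0, 0, 0], [0, 0, -0.02], 100],
  [[0, 0, 0], [0, 0, -0.02], 100],
  [[0, 0, 0], [-0.03, 0, -0.02], 100],
  [[0, 0, 0], [-0.03, 0, -0.02], 100],
  [[0, 7.5, 0], [0, 0, 0], 100],
  [[0, 7.5, 0], [0, 0, 0], 100],
  [[0, 7.5, 0], [0, 0, 0], 100],
  [[0, 7.5, 0], [0, 0, 0], 100],
  [[0, 7.5, 0], [0, 0, 0], 100],
  [[0, 7.5, 0], [0, 0, 0], 100],
  [[0, 7.5, 0], [0, 0, 0], 100],
  [[0, 7.5, 0], [0, 0, 0], 100],
])

```text
time: 11.1
ee_pos: [0.5131, 0.2799, 0.1126]
tcp_rot: [179.9, -0.5, -139.6]
wrist_force: [0.7, 0.1, 0.7]
opening: 0.085
grasp_force: 0.0
```

Run:
```python
from h import *
o=get_obs();print(o["ee_pos"],o["tcp_rot"],o["q"],o["wrist_force"])
snap("wrist","w4")
for k in carts("wrist"): print(k)
```

```text
[0.5131 0.2799 0.1126] [ 179.8967   -0.4745 -139.5639] [ 28.6113   9.4683   1.9069  82.9243   0.0039 -11.8244] [0.7439 0.084  0.6525]
(0.75, array([  0.5235,   0.2921,   0.0438,   0.0642,   0.0366, -50.4064]))
```

View pics/w4.png

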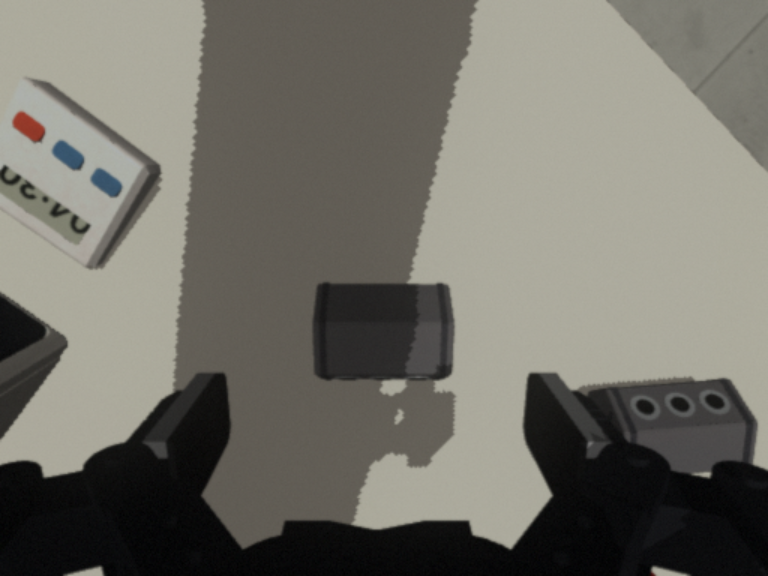

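The picture shows A flat at (385,330), with port rims just visible on the far edge at (400,378), so the first roll worked. B is at (680,420), ports towards the robot. Next is the second roll of A.

servo_tool([
  [[0, -0.5, 0.8], [-0.008, 0.0012, 0.02], 100],
  [[0, 0, 0], [-0.008, 0.0012, 0.02], 100],
  [[0, 0, 0], [0, 0, 0.02], 100],
  [[0, 0, 0], [0, 0, 0.02], 100],
  [[0, 0, 0], [0, 0, 0.02], 100],
  [[0, 0, 0], [0, 0, 0.005], 100],
  [[0, 0, 0], [0, 0, 0], 0],
  [[0, 0, 0], [0, 0, 0], 0],
  [[0, 0, 0], [0, 0, 0], 0],
  [[0, 0, 0], [0, 0, 0], 0],
  [[0, 0, 0], [0, 0, 0], 0],
  [[0, 0, 0], [0, 0, 0], 0],
])

```text
time: 12.45
ee_pos: [0.524, 0.2924, 0.0086]
tcp_rot: [179.9, 0.3, -140.4]
wrist_force: [-2.4, -0.2, 8.5]
opening: 0.0633
grasp_force: 68.2
```

servo_tool([
  [[0, 0, 0], [0, 0, -0.015], 0],
  [[0, 0, 0], [-0.02, 0, -0.015], 0],
  [[0, -7.5, 0], [0, 0, 0], 0],
  [[0, -7.5, 0], [0, 0, 0], 0],
  [[0, -7.5, 0], [0, 0, 0], 0],
  [[0, -7.5, 0], [0, 0, 0], 0],
  [[0, -7.5, 0], [0, 0, 0], 0],
  [[0, -7.5, 0], [0, 0, 0], 0],
  [[0, -7.5, 0], [0, 0, 0], 0],
  [[0, -7.5, 0], [0, 0, 0], 0],
  [[0, 0, 0], [0, 0, 0], 0],
  [[0, 0, 0], [0, 0, 0], 0],
])

```text
time: 13.65
ee_pos: [0.5386, 0.3044, 0.0359]
tcp_rot: [179.7, 59.6, -140.7]
wrist_force: [0.3, -0.1, -0.7]
opening: 0.063
grasp_force: 67.3
```

servo_tool([
  [[0, 0, 0], [0.006, 0, 0.0035], 0],
  [[0, 0, 0], [0.006, 0, 0.0035], 0],
  [[0, 0, 0], [0.005, 0, 0.003], 0],
  [[0, 0, 0], [0, 0, 0], 0],
  [[0, 0, 0], [0, 0, 0], 0],
  [[0, 0, 0], [0, 0, 0], 100],
  [[0, 0, 0], [0, 0, 0], 100],
  [[0, 0, 0], [0, 0, 0], 100],
  [[0, 0, 0], [0, 0, 0], 100],
])

```text
time: 14.55
ee_pos: [0.5391, 0.305, 0.0174]
tcp_rot: [179.7, 59.9, -140.6]
wrist_force: [-0.1, -0.5, 0.1]
opening: 0.0853
grasp_force: 0.0
```

servo_tool([
  [[0, 0, 0], [0, 0, -0.02], 100],
  [[0, 0, 0], [0, 0, -0.02], 100],
  [[0, 0, 0], [-0.03, 0, -0.02], 100],
  [[0, 0, 0], [-0.03, 0, -0.02], 100],
  [[0, 7.5, 0], [0, 0, 0], 100],
  [[0, 7.5, 0], [0, 0, 0], 100],
  [[0, 7.5, 0], [0, 0, 0], 100],
  [[0, 7.5, 0], [0, 0, 0], 100],
  [[0, 7.5, 0], [0, 0, 0], 100],
  [[0, 7.5, 0], [0, 0, 0], 100],
  [[0, 7.5, 0], [0, 0, 0], 100],
  [[0, 7.5, 0], [0, 0, 0], 100],
])

```text
time: 15.75
ee_pos: [0.5139, 0.2816, 0.1118]
tcp_rot: [179.8, -0.6, -140.3]
wrist_force: [1.4, 0.2, 0.7]
opening: 0.0855
grasp_force: 0.0
```

Run:
```python
from h import *
o=get_obs();print(o["ee_pos"],o["tcp_rot"],o["q"],o["wrist_force"])
snap("wrist","w5")
for k in carts("wrist"): print(k)
p,d,c=snap("top"); X=cloud(d,c)
for k in("deck","lock_post","jar","pocket0"):
    for r in mark_of(k,"top")[:4]: print(k,round(r["score"],2),w(c,r["xyz"]))
p,d,c=snap("scene"); 
for k in("deck","lock_post","pocket0"):
    for r in mark_of(k,"scene")[:4]: print(k,round(r["score"],2),w(c,r["xyz"]))
# deck yaw from top-surface points
m=(abs(X[...,2]-.054)<.005)&(X[...,0]>.44)&(X[...,0]<.58)&(X[...,1]>-.31)&(X[...,1]<.0)
print(m.sum(),cv2.minAreaRect(X[m][:,:2].astype(np.float32)))
```

```text
[0.5139 0.2816 0.1118] [ 179.8496   -0.5753 -140.3001] [ 28.7046   9.7868   2.1754  82.982    0.0379 -10.9948] [1.4405 0.1606 0.7087]
(0.77, array([  0.4657,   0.4374,   0.0436,   0.0653,   0.0324, -44.5369]))
(0.59, array([  0.5284,   0.2953,   0.044 ,   0.0642,   0.0354, -50.054 ]))
deck 0.93 [ 0.5048 -0.1542 -0.0005]
lock_post 0.76 [ 0.4482 -0.0166  0.0885]
jar 0.87 [ 0.6578 -0.087   0.0004]
pocket0 0.94 [ 0.5    -0.2314  0.0323]
pocket0 0.94 [ 0.5138 -0.0753  0.0296]
pocket0 0.86 [ 0.5059 -0.1563  0.0324]
pocket0 0.74 [ 0.5055 -0.1567  0.0004]
deck 0.73 [ 0.5036 -0.1517 -0.0007]
deck 0.38 [0.5299 0.2968 0.019 ]
lock_post 0.84 [ 0.4466 -0.0184  0.094 ]
pocket0 0.98 [ 0.501  -0.2331  0.0351]
pocket0 0.61 [ 0.5082 -0.0751  0.032 ]
1030 ((0.49198493361473083, -0.15259388089179993), (0.25869065523147583, 0.11944346129894257), 85.34268951416016)
```

View pics/w5.png

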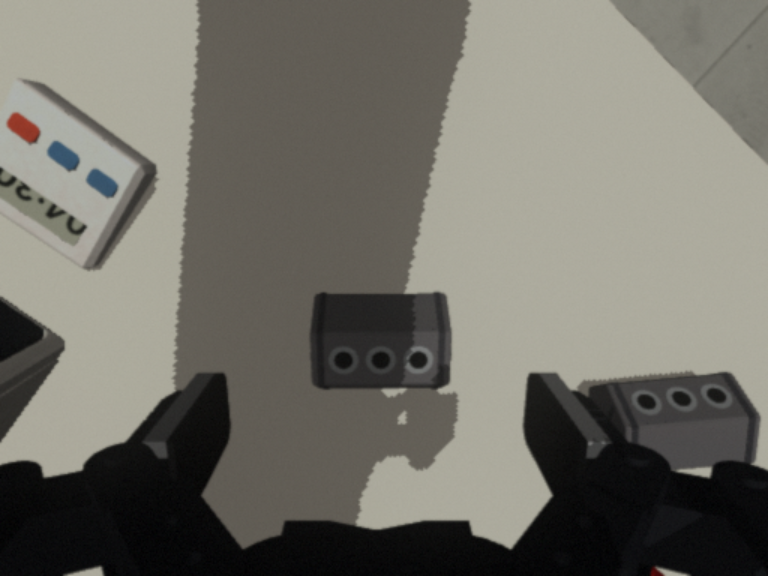

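The picture shows A at (380,340) with its three ports on top. I'll grasp it, lift it and turn it for the deck. The deck yaw is about -4.7° and pocket1 is at about (0.505,-0.1545).

servo_tool([
  [[0, -0.6, 0], [-0.01, 0.0013, 0.02], 100],
  [[0, 0, 0], [-0.01, 0, 0.02], 100],
  [[0, 0, 0], [0, 0, 0.02], 100],
  [[0, 0, 0], [0, 0, 0.02], 100],
  [[0, 0, 0], [0, 0, 0.02], 100],
  [[0, 0, 0], [0, 0, 0.003], 100],
  [[0, 0, 0], [0, 0, 0], 0],
  [[0, 0, 0], [0, 0, 0], 0],
  [[0, 0, 0], [0, 0, 0], 0],
  [[0, 0, 0], [0, 0, 0], 0],
  [[0, 0, 0], [0, 0, 0], 0],
  [[0, 0, 0], [0, 0, 0], 0],
])

```text
time: 17.55
ee_pos: [0.5285, 0.2958, 0.0092]
tcp_rot: [179.8, 0.3, -140.3]
wrist_force: [-0.5, 0.0, 6.0]
opening: 0.0632
grasp_force: 67.8
```

servo_tool([
  [[0, 0, 0], [0, 0, -0.03], 0],
  [[0, 0, 0], [0, 0, -0.03], 0],
  [[0, 0, 0], [0, 0, -0.03], 0],
  [[0, 0, 0], [0, 0, -0.03], 0],
  [[0, 0, -7.6], [0, 0, 0], 0],
  [[0, 0, -7.6], [0, 0, 0], 0],
  [[0, 0, -7.6], [0, 0, 0], 0],
  [[0, 0, -7.6], [0, 0, 0], 0],
  [[0, 0, -7.5], [0, 0, 0], 0],
  [[0, 0, -7.5], [0, 0, 0], 0],
  [[0, 0, 0], [0, 0, 0], 0],
])

```text
time: 18.65
ee_pos: [0.5276, 0.2948, 0.1276]
tcp_rot: [180.0, 0.3, -94.8]
wrist_force: [-1.5, 0.6, -3.2]
opening: 0.0629
grasp_force: 67.1
```

Run:
```python
from h import *
o=get_obs();print(o["ee_pos"],o["tcp_rot"],o["q"],o["wrist_force"])
R=Ro.from_euler("xyz",[180,0,-94.7],degrees=True).as_matrix()
goto([.505,-.1545,.13],R)
```

```text
[0.5276 0.2948 0.1276] [179.9967   0.2593 -94.8076] [ 29.0891  11.4603   5.8424  84.2402   0.217  -56.1031] [-1.4776  0.5722 -3.1505]
turn [ 0.0031  0.2593 -0.1076] shift in present axes [ 0.4496 -0.0151 -0.0045] in target axes [ 0.4496 -0.0143 -0.0024]
```

servo_tool([
  [[0, 0, 0], [0.0375, -0.0012, -0.001], 0],
  [[0, 0, 0], [0.0375, -0.0012, -0.001], 0],
  [[0, 0, 0], [0.0375, -0.0012, -0.001], 0],
  [[0, 0, 0], [0.0375, -0.0012, 0], 0],
  [[0, 0, 0], [0.0375, -0.0012, 0], 0],
  [[0, 0, 0], [0.0375, -0.0012, 0], 0],
  [[0, 0, 0], [0.0375, -0.0012, 0], 0],
  [[0, 0, 0], [0.0375, -0.0012, 0], 0],
  [[0, 0, 0], [0.0375, -0.0012, 0], 0],
  [[0, 0, 0], [0.0375, -0.0012, 0], 0],
  [[0, 0, 0], [0.0375, -0.0012, 0], 0],
  [[0, 0, 0], [0.037, -0.0012, 0], 0],
])

```text
time: 19.85
ee_pos: [0.5032, -0.1558, 0.1287]
tcp_rot: [-180.0, 0.3, -95.2]
wrist_force: [0.9, -0.3, -1.6]
opening: 0.0634
grasp_force: 67.0
```

servo_tool([
  [[0, 0, 0], [0, 0, 0], 0],
  [[0, 0, 0], [0, 0, 0], 0],
])

```text
time: 20.05
ee_pos: [0.5033, -0.1549, 0.1284]
tcp_rot: [180.0, 0.3, -95.2]
wrist_force: [0.7, 0.1, -2.1]
opening: 0.0629
grasp_force: 67.1
```

Run:
```python
from h import *
o=get_obs();print(o["ee_pos"],o["tcp_rot"],o["wrist_force"],o["opening"])
p,d,c=snap("wrist","w6"); X=cloud(d,c); np.savez("w6.npz",p=p,X=X)
for k in("deck","lock_post","jar","pocket0"):
    for r in mark_of(k,"wrist")[:4]: print(k,round(r["score"],2),w(c,r["xyz"]))
m=(abs(X[...,2]-.054)<.004)&(X[...,0]>.44)&(X[...,0]<.58)&(X[...,1]>-.31)&(X[...,1]<.0)
print(m.sum(),cv2.minAreaRect(X[m][:,:2].astype(np.float32)))
```

```text
[ 0.5033 -0.1549  0.1284] [179.992    0.2852 -95.2021] [ 0.6913  0.0957 -2.0878] 0.0628875156799245
deck 0.61 [ 0.4987 -0.154  -0.0008]
jar 0.72 [ 0.6582 -0.0918  0.0004]
pocket0 0.59 [ 0.4986 -0.2317  0.0284]
pocket0 0.56 [ 0.5067 -0.1569  0.035 ]
13945 ((0.49454423785209656, -0.15634535253047943), (0.24851849675178528, 0.11275290697813034), 85.33882141113281)
```

View pics/w6.png

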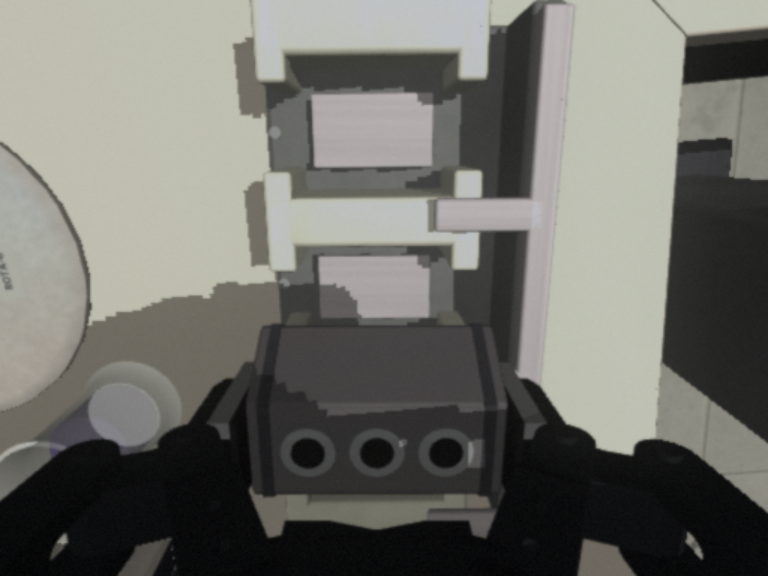

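The picture shows A held above the middle pocket, ports on top. Pocket0's bed is at (372,130) and the wall between the pockets at (370,220). I'll fit the deck frame from the depth data.

Run:
```python
from h import *
X=np.load("w6.npz")["X"].reshape(-1,3)
m=(abs(X[:,2]-.0545)<.004)&(X[:,0]>.44)&(X[:,0]<.58)&(X[:,1]>-.29)&(X[:,1]<-.17)
Q=X[m]
for yaw in(-4.0,-4.7,-5.4):
    a=np.radians(yaw); ex=np.array([np.cos(a),np.sin(a)]); ey=np.array([-ex[1],ex[0]])
    D=(Q[:,:2]-[.505,-.1545]); x=D@ex; y=D@ey
    h,e=np.histogram(y,np.arange(-.13,.0,.004)); 
    wl=(y>-.052)&(y<-.026)&(x>-.045); mid=wl&(abs(x)<.015)
    print(yaw,"wall y mid part",np.percentile(y[mid],[1,50,99]),"x ext",np.percentile(x[wl],[.5,99.5]))
    for s in(-1,1):
        t=(np.abs(y+.039)<.02)&(x*s>.036)&(x*s<.052)
        print(s,"stop y",np.percentile(y[t],[1,99]),"x",np.percentile(x[t],[1,99]),t.sum())
    # slope of the wall edge & tall edge lines
    b=(np.abs(x)<.026)&(y>-.052)&(y<-.026)
    ed=[y[b&(abs(x-k)<.003)].min() for k in np.arange(-.024,.025,.006)]; print("edge",np.array(ed)*1000)
    inn=[]
B=(abs(X[:,2]-.020)<.003)&(X[:,0]>.46)&(X[:,0]<.56)
for lo,hi in((-.27,-.19),(-.185,-.12)):
    b=B&(X[:,1]>lo)&(X[:,1]<hi); 
    if b.sum()>50: print("bed",b.sum(),cv2.minAreaRect(X[b][:,:2].astype(np.float32)))
```

```text
-4.0 wall y mid part [-0.0512 -0.0409 -0.0295] x ext [-0.0441  0.045 ]
-1 stop y [-0.0587 -0.0194] x [-0.0481 -0.0361] 703
1 stop y [-0.0586 -0.0199] x [0.0361 0.0454] 836
edge [-50.8349 -50.9754 -51.0882 -51.2371 -51.3076 -51.4163 -51.5328 -51.6293
 -51.6205]
-4.7 wall y mid part [-0.0512 -0.041  -0.0295] x ext [-0.0443  0.0454]
-1 stop y [-0.0586 -0.0193] x [-0.0476 -0.0362] 665
1 stop y [-0.0587 -0.0194] x [0.0361 0.0459] 894
edge [-51.0962 -51.101  -51.194  -51.2926 -51.2919 -51.3373 -51.3743 -51.3828
 -51.3412]
-5.4 wall y mid part [-0.0512 -0.0411 -0.0294] x ext [-0.0441  0.046 ]
-1 stop y [-0.0585 -0.0198] x [-0.0473 -0.0361] 623
1 stop y [-0.0588 -0.0195] x [0.0361 0.0464] 943
edge [-51.3398 -51.3497 -51.332  -51.3404 -51.2685 -51.2601 -51.2082 -51.1442
 -51.1286]
bed 4289 ((0.5007559657096863, -0.23373182117938995), (0.05635537579655647, 0.08345141261816025), 85.23688507080078)
bed 3187 ((0.5040253400802612, -0.15651622414588928), (0.043023284524679184, 0.0914396345615387), 84.17305755615234)
```

Run:
```python
from h import *
f=np.load("w6.npz"); X=f["X"]; 
m=(abs(X[...,2]-.163)<.006); v,u=np.nonzero(m); s=(u>160)&(u<345)&(v>200)&(v<340)
Q=X[m][s]; print(len(Q),np.median(Q[:,2])); 
T=Q[Q[:,2]>np.median(Q[:,2])-.0025]
a=np.radians(-5.2); ex=np.array([np.cos(a),np.sin(a)]); ey=np.array([-ex[1],ex[0]])
r=cv2.minAreaRect(T[:,:2].astype(np.float32)); print(r)
D=T[:,:2]-[.505,-.1545]; print("cart x",np.percentile(D@ex,[.5,99.5]),"y",np.percentile(D@ey,[.5,99.5]))
```

```text
13566 0.16332937329597863
((0.5021753311157227, -0.15478703379631042), (0.02964976243674755, 0.06703189760446548), 84.70552825927734)
cart x [-0.034   0.0295] y [-0.0145  0.0134]
```

servo_tool([
  [[0, 0, 0], [0.0005, -0.0027, 0.01], 0],
  [[0, 0, 0], [0, 0, 0.02], 0],
  [[0, 0, 0], [0, 0, 0.02], 0],
  [[0, 0, 0], [0, 0, 0.015], 0],
  [[0, 0, 0], [0, 0, 0.005], 0],
  [[0, 0, 0], [0, 0, 0.005], 0],
  [[0, 0, 0], [0, 0, 0.005], 0],
  [[0, 0, 0], [0, 0, 0.005], 0],
  [[0, 0, 0], [0, 0, 0.005], 0],
  [[0, 0, 0], [0, 0, 0.004], 0],
  [[0, 0, 0], [0, 0, 0], 0],
  [[0, 0, 0], [0, 0, 0], 0],
])

```text
time: 21.5
ee_pos: [0.5063, -0.1546, 0.0346]
tcp_rot: [-180.0, 0.3, -94.9]
wrist_force: [-0.3, 0.1, -2.2]
opening: 0.0626
grasp_force: 67.1
```

servo_tool([
  [[0, 0, 0], [0, 0, 0.0025], 0],
  [[0, 0, 0], [0, 0, 0.0025], 0],
  [[0, 0, 0], [0, 0, 0.0012], 0],
  [[0, 0, 0], [0, 0, 0.0012], 0],
  [[0, 0, 0], [0, 0, 0.0012], 0],
  [[0, 0, 0], [0, 0, 0.0012], 0],
  [[0, 0, 0], [0, 0, 0], 0],
])

```text
time: 22.2
ee_pos: [0.5064, -0.1546, 0.0257]
tcp_rot: [-179.9, 0.3, -94.9]
wrist_force: [-2.7, 1.2, 6.5]
opening: 0.0629
grasp_force: 68.3
```

servo_tool([
  [[0, 0, 0], [0, 0, 0.0012], 0],
  [[0, 0, 0], [0, 0, 0.0012], 0],
  [[0, 0, 0], [0, 0, 0.0012], 0],
  [[0, 0, 0], [0, 0, 0.0012], 0],
  [[0, 0, 0], [0, 0, 0.0012], 0],
  [[0, 0, 0], [0, 0, 0.0012], 0],
  [[0, 0, 0], [0, 0, 0], 0],
  [[0, 0, 0], [0, 0, 0], 0],
])

```text
time: 23.0
ee_pos: [0.5064, -0.1546, 0.0191]
tcp_rot: [-179.9, 0.2, -94.9]
wrist_force: [-4.5, 1.0, 10.9]
opening: 0.0633
grasp_force: 68.7
```

servo_tool([
  [[0, 0, 0], [0, 0, 0], 88],
  [[0, 0, 0], [0, 0, 0], 88],
  [[0, 0, 0], [0, 0, 0], 88],
  [[0, 0, 0], [0, 0, -0.01], 88],
  [[0, 0, 0], [0, 0, -0.02], 88],
  [[0, 0, 0], [0, 0, -0.02], 88],
  [[0, 0, 0], [0, 0, -0.02], 0],
  [[0, 0, 0], [0, 0, 0], 0],
  [[0, 0, 0], [0, 0, 0], 0],
  [[0, 0, 0], [0, 0, 0], 0],
  [[0, 0, 0], [0, 0, 0], 0],
  [[0, 0, 0], [0, 0, 0], 0],
])

```text
time: 24.2
ee_pos: [0.5058, -0.1547, 0.0867]
tcp_rot: [179.9, 0.3, -94.9]
wrist_force: [-0.1, -0.3, 0.0]
opening: 0.0
grasp_force: 0.0
```

servo_tool([
  [[0, 0, 0], [0, 0, 0.01], 0],
  [[0, 0, 0], [0, 0, 0.01], 0],
  [[0, 0, 0], [0, 0, 0.004], 0],
  [[0, 0, 0], [0, 0, 0.003], 0],
  [[0, 0, 0], [0, 0, 0.002], 0],
  [[0, 0, 0], [0, 0, 0.002], 0],
  [[0, 0, 0], [0, 0, 0.001], 0],
  [[0, 0, 0], [0, 0, 0.001], 0],
  [[0, 0, 0], [0, 0, 0], 0],
])

```text
time: 25.1
ee_pos: [0.5062, -0.1546, 0.0545]
tcp_rot: [-180.0, 0.3, -94.9]
wrist_force: [-0.1, -0.3, 0.0]
opening: -0.0001
grasp_force: 0.0
```

servo_tool([
  [[0, 0, 0], [0, 0, 0.0008], 0],
  [[0, 0, 0], [0, 0, 0.0008], 0],
  [[0, 0, 0], [0, 0, 0.0008], 0],
  [[0, 0, 0], [0, 0, 0.0008], 0],
  [[0, 0, 0], [0, 0, 0], 0],
  [[0, 0, 0], [0, 0, 0], 0],
])

```text
time: 25.7
ee_pos: [0.5067, -0.1548, 0.0539]
tcp_rot: [-179.8, 0.2, -94.9]
wrist_force: [-7.1, 2.6, 18.7]
opening: -0.0
grasp_force: 9.4
```

A is flush: contact at 0.054 m, 19 N and no further travel. Now B.

servo_tool([
  [[0, 0, 0], [0, 0, -0.036], 0],
  [[0, 0, 0], [0, 0, -0.036], 0],
  [[0, 0, 0], [0, 0, -0.036], 0],
  [[0, 0, 0], [0, 0, -0.036], 0],
  [[0, 0, 0], [-0.044, 0.0085, 0], 100],
  [[0, 0, 0], [-0.044, 0.0085, 0], 100],
  [[0, 0, 0], [-0.044, 0.0085, 0], 100],
  [[0, 0, 0], [-0.044, 0.0085, 0], 100],
  [[0, 0, 0], [-0.044, 0.0085, 0], 100],
  [[0, 0, 0], [-0.044, 0.0085, 0], 100],
])

```text
time: 26.7
ee_pos: [0.4775, 0.1138, 0.1968]
tcp_rot: [-180.0, 0.3, -94.9]
wrist_force: [1.7, 0.3, 0.1]
opening: 0.0847
grasp_force: 0.0
```

servo_tool([
  [[0, 0, 0], [-0.044, 0.0085, 0], 100],
  [[0, 0, 0], [-0.044, 0.0085, 0], 100],
  [[0, 0, 0], [-0.044, 0.0085, 0], 100],
  [[0, 0, 0], [-0.044, 0.0085, 0], 100],
  [[0, 0, 0], [-0.044, 0.0085, 0], 100],
  [[0, 0, 0], [-0.044, 0.0085, 0], 100],
  [[0, 0, 7.8], [0, 0, 0], 100],
  [[0, 0, 7.8], [0, 0, 0], 100],
  [[0, 0, 7.8], [0, 0, 0], 100],
  [[0, 0, 7.8], [0, 0, 0], 100],
  [[0, 0, 7.8], [0, 0, 0], 100],
  [[0, 0, 0], [0, 0, 0], 100],
])

```text
time: 27.9
ee_pos: [0.4497, 0.3796, 0.1978]
tcp_rot: [179.8, 0.2, -134.0]
wrist_force: [0.3, -0.3, -0.6]
opening: 0.0853
grasp_force: 0.0
```

Run:
```python
from h import *
o=get_obs();print(o["ee_pos"],o["tcp_rot"],o["q"])
snap("wrist","w7")
for k in carts("wrist"): print(k)
```

```text
[0.4497 0.3796 0.1978] [ 179.8367    0.2139 -134.0245] [40.0732  9.5451 11.3892 91.6481  0.1845 -5.9024]
```

View pics/w7.png

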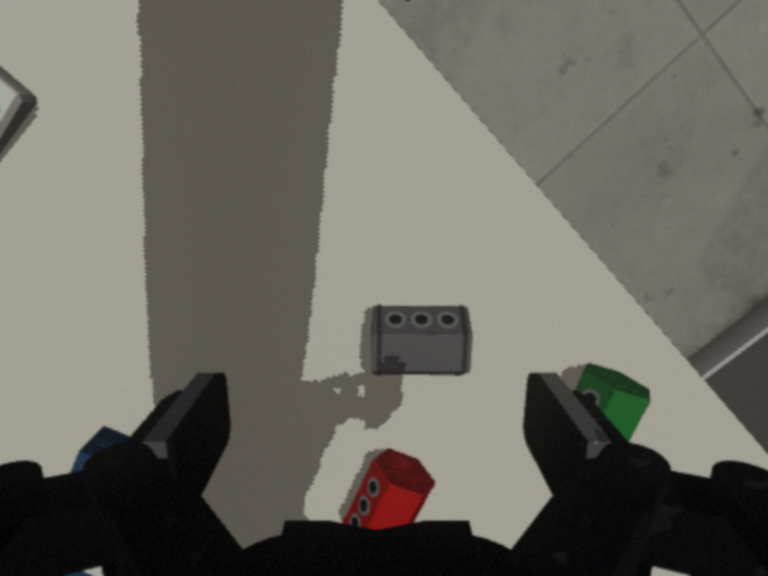

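The picture shows B at (420,340), ports on the robot side, with red at (390,490) and green at (615,395). The networks missed B in this picture, so I'll measure it from depth.

Run:
```python
from h import *
p,d,c=snap("wrist"); X=cloud(d,c); v,u=np.mgrid[:384,:512]
m=(X[...,2]>.040)&(X[...,2]<.048)&(u>235)&(u<325)&(v>195)&(v<260)
T=X[m]; r=cv2.minAreaRect(T[:,:2].astype(np.float32)); print(m.sum(),np.median(T[:,2]),r)
ang=r[2] if r[1][0]>r[1][1] else r[2]-90
ang=-(-ang%180) if ang>90 else ang; print(ang)
yaw=np.radians(ang-90); x0=np.array([np.cos(yaw),np.sin(yaw),0])
zz=np.array([0,0,-1.])*.5-.866*x0; C=np.array([*r[0],.022])
tcp=C+.013*zz; print("tcp",tcp,"yaw",ang-90)
R=Ro.from_euler("xyz",[180,0,ang-90],degrees=True)*Ro.from_rotvec([0,-60,0],degrees=True)
goto(tcp+[0,0,.07],R.as_matrix())
```

```text
1898 0.04389590165190527 ((0.4673323631286621, 0.4392649531364441), (0.03168513998389244, 0.06411421298980713), 45.018104553222656)
-44.981895446777344
tcp [0.4753 0.4472 0.0155] yaw -134.98189544677734
turn [  0.7998 -59.7823   1.0378] shift in present axes [-0.0661  0.0281  0.1126] in target axes [0.0643 0.0298 0.1132]
```

servo_tool([
  [[0, 0, 1], [-0.022, 0.0098, 0.017], 100],
  [[0, 0, 0], [-0.022, 0.01, 0.017], 100],
  [[0, 0, 0], [-0.022, 0.01, 0.017], 100],
  [[0, -7.5, 0], [0, 0, 0], 100],
  [[0, -7.5, 0], [0, 0, 0], 100],
  [[0, -7.5, 0], [0, 0, 0], 100],
  [[0, -7.5, 0], [0, 0, 0], 100],
  [[0, -7.5, 0], [0, 0, 0], 100],
  [[0, -7.5, 0], [0, 0, 0], 100],
  [[0, -7.5, 0], [0, 0, 0], 100],
  [[0, -7.5, 0], [0, 0, 0], 100],
  [[0, 0, 0], [0, 0, 0], 100],
])

```text
time: 29.3
ee_pos: [0.4711, 0.4442, 0.137]
tcp_rot: [179.8, 59.7, -135.1]
wrist_force: [-1.0, -0.6, -2.9]
opening: 0.0854
grasp_force: 0.0
```

servo_tool([
  [[0, 0, 0], [0.017, 0, 0.01], 100],
  [[0, 0, 0], [0.017, 0, 0.01], 100],
  [[0, 0, 0], [0.017, 0, 0.01], 100],
  [[0, 0, 0], [0, 0, 0], 100],
  [[0, 0, 0], [0, 0, 0], 100],
])

```text
time: 29.8
ee_pos: [0.4762, 0.4491, 0.0896]
tcp_rot: [179.7, 60.1, -135.1]
wrist_force: [0.0, -0.5, 0.1]
opening: 0.0855
grasp_force: 0.0
```

Run:
```python
from h import *
o=get_obs();print(o["ee_pos"],o["tcp_rot"],o["q"])
R=Ro.from_euler("xyz",[180,0,-135],degrees=True)*Ro.from_rotvec([0,-60,0],degrees=True)
goto([.4753,.4472,.0165],R.as_matrix())
```

```text
[0.4762 0.4491 0.0896] [ 179.7458   60.1496 -135.1133] [ 42.2017 -25.5364 -56.4662  -1.0463   2.5827  -1.3374]
turn [ 0.156   0.1497 -0.0562] shift in present axes [ 0.0644 -0.0009  0.0347] in target axes [ 0.0643 -0.0007  0.0348]
```

servo_tool([
  [[0, 0, 0], [0.013, 0, 0.007], 100],
  [[0, 0, 0], [0.013, 0, 0.007], 100],
  [[0, 0, 0], [0.013, 0, 0.007], 100],
  [[0, 0, 0], [0.013, 0, 0.007], 100],
  [[0, 0, 0], [0.012, 0, 0.007], 100],
  [[0, 0, 0], [0, 0, 0], 0],
  [[0, 0, 0], [0, 0, 0], 0],
  [[0, 0, 0], [0, 0, 0], 0],
  [[0, 0, 0], [0, 0, 0], 0],
  [[0, 0, 0], [0, 0, 0], 0],
  [[0, 0, 0], [0, 0, 0], 0],
])

```text
time: 30.9
ee_pos: [0.4746, 0.4479, 0.0164]
tcp_rot: [179.7, 60.3, -135.2]
wrist_force: [-1.9, -1.7, 3.8]
opening: 0.0635
grasp_force: 69.2
```

servo_tool([
  [[0, 0, 0], [-0.026, 0, -0.015], 0],
  [[0, 0, 0], [-0.026, 0, -0.015], 0],
  [[0, 7.5, 0], [0, 0, 0], 0],
  [[0, 7.5, 0], [0, 0, 0], 0],
  [[0, 7.5, 0], [0, 0, 0], 0],
  [[0, 7.5, 0], [0, 0, 0], 0],
  [[0, 7.5, 0], [0, 0, 0], 0],
  [[0, 7.5, 0], [0, 0, 0], 0],
  [[0, 7.5, 0], [0, 0, 0], 0],
  [[0, 7.5, 0], [0, 0, 0], 0],
  [[0, 0, 0], [0, 0, -0.03], 0],
  [[0, 0, 0], [0, 0, -0.03], 0],
])

```text
time: 32.1
ee_pos: [0.4739, 0.4468, 0.1306]
tcp_rot: [179.8, -0.2, -134.9]
wrist_force: [-0.0, 0.6, -0.9]
opening: 0.0633
grasp_force: 68.6
```

servo_tool([
  [[0, 0, -8], [0, 0, 0], 0],
  [[0, 0, -8], [0, 0, 0], 0],
  [[0, 0, -8], [0, 0, 0], 0],
  [[0, 0, -8], [0, 0, 0], 0],
  [[0, 0, -8], [0, 0, 0], 0],
  [[0, 0, 0], [0, 0, 0], 0],
  [[0, 0, 0], [0, 0, 0], 0],
])

```text
time: 32.8
ee_pos: [0.474, 0.4468, 0.1347]
tcp_rot: [-180.0, 0.3, -95.1]
wrist_force: [-0.9, 0.2, -2.7]
opening: 0.063
grasp_force: 68.7
```

Run:
```python
from h import *
o=get_obs();print(o["ee_pos"],o["tcp_rot"],o["q"],o["opening"],o["wrist_force"])
snap("wrist","w8")
a=np.radians(-5.2); p0=np.array([.5063,-.1551])-.078*np.array([-np.sin(a),np.cos(a)]); print(p0)
goto([*p0,.13],Ro.from_euler("xyz",[180,0,-95.1],degrees=True).as_matrix())
```

```text
[0.474  0.4468 0.1347] [-179.9598    0.3121  -95.1488] [ 43.2348  17.9376  14.4309  86.2333   0.1772 -41.6158] 0.06299415418308327 [-0.9266  0.1686 -2.6992]
[ 0.4992 -0.2328]
turn [-0.0471  0.321  -0.0373] shift in present axes [ 0.6746 -0.086   0.0011] in target axes [ 0.6747 -0.0856  0.0048]
```

View pics/w8.png

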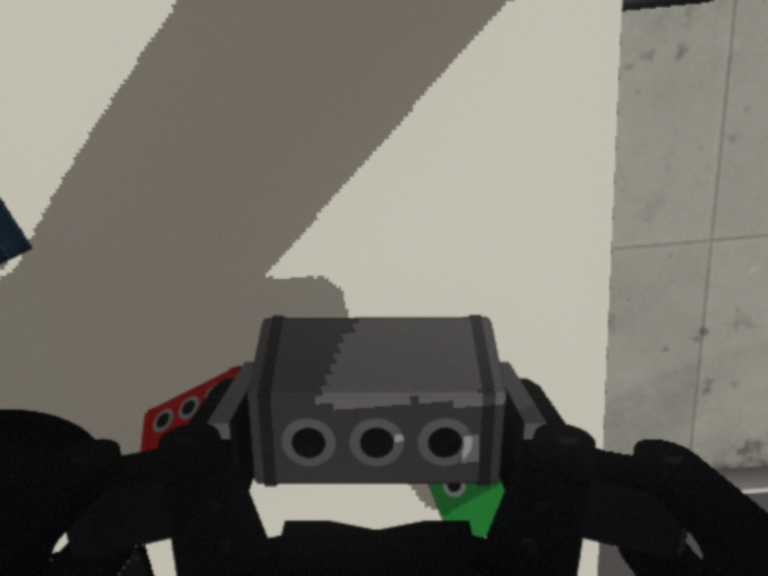

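The picture shows B held with its three ports facing up at (375,442). I'll carry it to pocket0.

servo_tool([
  [[0, 0, 0], [0.0375, -0.0048, 0], 0],
  [[0, 0, 0], [0.0375, -0.0048, 0], 0],
  [[0, 0, 0], [0.0375, -0.0048, 0], 0],
  [[0, 0, 0], [0.0375, -0.0048, 0], 0],
  [[0, 0, 0], [0.0375, -0.0048, 0], 0],
  [[0, 0, 0], [0.0375, -0.0048, 0], 0],
  [[0, 0, 0], [0.0375, -0.0048, 0], 0],
  [[0, 0, 0], [0.0375, -0.0048, 0], 0],
  [[0, 0, 0], [0.0375, -0.0048, 0], 0],
])

```text
time: 33.75
ee_pos: [0.488, 0.1054, 0.1333]
tcp_rot: [-179.9, 0.3, -95.1]
wrist_force: [2.0, -0.5, -2.7]
opening: 0.0633
grasp_force: 68.7
```

servo_tool([
  [[0, 0, 0], [0.0375, -0.0048, 0], 0],
  [[0, 0, 0], [0.0375, -0.0048, 0], 0],
  [[0, 0, 0], [0.0375, -0.0048, 0], 0],
  [[0, 0, 0], [0.0375, -0.0048, 0], 0],
  [[0, 0, 0], [0.0375, -0.0048, 0], 0],
  [[0, 0, 0], [0.0375, -0.0048, 0], 0],
  [[0, 0, 0], [0.0375, -0.0048, 0], 0],
  [[0, 0, 0], [0.0375, -0.0048, 0], 0],
  [[0, 0, 0], [0.0375, -0.0048, 0], 0],
  [[0, 0, 0], [0, 0, 0], 0],
  [[0, 0, 0], [0, 0, 0], 0],
])

```text
time: 34.85
ee_pos: [0.502, -0.2337, 0.1309]
tcp_rot: [-180.0, 0.4, -95.1]
wrist_force: [-0.0, 0.7, -2.0]
opening: 0.0629
grasp_force: 68.6
```

Run:
```python
from h import *
o=get_obs();print(o["ee_pos"],o["tcp_rot"],o["opening"],o["wrist_force"])
goto([.4992,-.2328,.13],Ro.from_euler("xyz",[180,0,-95.1],degrees=True).as_matrix())
p,d,c=snap("wrist"); X=cloud(d,c); z=o["ee_pos"][2]+.035
m=(abs(X[...,2]-z)<.008); v,u=np.nonzero(m); s=(u>170)&(u<335)&(v>262)&(v<318)
Q=X[m][s]; A=np.c_[Q[:,:2]-Q[:,:2].mean(0),np.ones(len(Q))]; k=np.linalg.lstsq(A,Q[:,2],rcond=None)[0]
print(len(Q),"plane slope deg",np.degrees(k[:2]),k[2])
r=cv2.minAreaRect(Q[:,:2].astype(np.float32)); print(r)
for r in recognise("jar","wrist")[:1]+recognise("cart_a","wrist")[:3]: print(w(c,r["xyz"]))
```

```text
[ 0.502  -0.2337  0.1309] [-179.9665    0.3538  -95.1428] 0.06293639683746029 [-0.0334  0.6611 -2.0037]
turn [-0.0336  0.3538 -0.0429] shift in present axes [-0.0006  0.0029  0.0009] in target axes [-0.0006  0.0029  0.0009]
8979 plane slope deg [-0.0949  0.4879] 0.16396168313176473
((0.5007508993148804, -0.23559612035751343), (0.025027669966220856, 0.062498994171619415), 85.33860778808594)
[ 0.6343 -0.1018  0.0571]
[ 0.5014 -0.2457  0.1647]
```

servo_tool([
  [[0, 0, 0], [-0.0022, 0.0029, 0.01], 0],
  [[0, 0, 0], [0, 0, 0.02], 0],
  [[0, 0, 0], [0, 0, 0.02], 0],
  [[0, 0, 0], [0, 0, 0.015], 0],
  [[0, 0, 0], [0, 0, 0.005], 0],
  [[0, 0, 0], [0, 0, 0.005], 0],
  [[0, 0, 0], [0, 0, 0.005], 0],
  [[0, 0, 0], [0, 0, 0.005], 0],
  [[0, 0, 0], [0, 0, 0.005], 0],
  [[0, 0, 0], [0, 0, 0.004], 0],
  [[0, 0, 0], [0, 0, 0], 0],
  [[0, 0, 0], [0, 0, 0], 0],
])

```text
time: 36.2
ee_pos: [0.4997, -0.2302, 0.0372]
tcp_rot: [-179.9, 0.3, -94.9]
wrist_force: [0.1, -1.0, -3.2]
opening: 0.0634
grasp_force: 68.8
```

servo_tool([
  [[0, 0, 0], [0, 0, 0.002], 0],
  [[0, 0, 0], [0, 0, 0.002], 0],
  [[0, 0, 0], [0, 0, 0.002], 0],
  [[0, 0, 0], [0, 0, 0.0012], 0],
  [[0, 0, 0], [0, 0, 0.0012], 0],
  [[0, 0, 0], [0, 0, 0.0012], 0],
  [[0, 0, 0], [0, 0, 0.0012], 0],
  [[0, 0, 0], [0, 0, 0.0012], 0],
  [[0, 0, 0], [0, 0, 0], 0],
])

```text
time: 37.1
ee_pos: [0.4999, -0.2302, 0.0263]
tcp_rot: [-179.9, 0.3, -94.9]
wrist_force: [-3.8, 0.2, 7.8]
opening: 0.0633
grasp_force: 70.2
```

servo_tool([
  [[0, 0, 0], [0, 0, 0.0012], 0],
  [[0, 0, 0], [0, 0, 0.0012], 0],
  [[0, 0, 0], [0, 0, 0.0012], 0],
  [[0, 0, 0], [0, 0, 0.0012], 0],
  [[0, 0, 0], [0, 0, 0], 0],
  [[0, 0, 0], [0, 0, 0], 88],
  [[0, 0, 0], [0, 0, 0], 88],
  [[0, 0, 0], [0, 0, 0], 88],
  [[0, 0, 0], [0, 0, -0.01], 88],
  [[0, 0, 0], [0, 0, -0.02], 88],
  [[0, 0, 0], [0, 0, -0.02], 88],
  [[0, 0, 0], [0, 0, -0.02], 0],
])

```text
time: 38.3
ee_pos: [0.4997, -0.2304, 0.0919]
tcp_rot: [-179.9, 0.3, -94.9]
wrist_force: [0.9, -0.4, 0.0]
opening: 0.0625
grasp_force: 0.0
```

servo_tool([
  [[0, 0, 0], [0, 0, 0], 0],
  [[0, 0, 0], [0, 0, 0], 0],
  [[0, 0, 0], [0, 0, 0], 0],
  [[0, 0, 0], [0, 0, 0], 0],
  [[0, 0, 0], [0, 0, 0], 0],
  [[0, 0, 0], [0, 0, 0.01], 0],
  [[0, 0, 0], [0, 0, 0.01], 0],
  [[0, 0, 0], [0, 0, 0.005], 0],
  [[0, 0, 0], [0, 0, 0], 0],
])

```text
time: 39.2
ee_pos: [0.4989, -0.2299, 0.0639]
tcp_rot: [179.9, 0.4, -94.9]
wrist_force: [-0.0, 0.3, -0.2]
opening: 0.0
grasp_force: 0.0
```

servo_tool([
  [[0, 0, 0], [0, 0, 0.003], 0],
  [[0, 0, 0], [0, 0, 0.003], 0],
  [[0, 0, 0], [0, 0, 0.0015], 0],
  [[0, 0, 0], [0, 0, 0.0012], 0],
  [[0, 0, 0], [0, 0, 0.0012], 0],
  [[0, 0, 0], [0, 0, 0.0008], 0],
  [[0, 0, 0], [0, 0, 0.0008], 0],
  [[0, 0, 0], [0, 0, 0], 0],
  [[0, 0, 0], [0, 0, 0], 0],
])

```text
time: 40.1
ee_pos: [0.4998, -0.2302, 0.0543]
tcp_rot: [-179.9, 0.3, -94.9]
wrist_force: [-1.0, 1.1, 4.6]
opening: 0.0002
grasp_force: 2.3
```

servo_tool([
  [[0, 0, 0], [0, 0, 0.0008], 0],
  [[0, 0, 0], [0, 0, 0.0008], 0],
  [[0, 0, 0], [0, 0, 0.0008], 0],
  [[0, 0, 0], [0, 0, 0.0004], 0],
  [[0, 0, 0], [0, 0, 0], 0],
  [[0, 0, 0], [0, 0, 0], 0],
])

```text
time: 40.7
ee_pos: [0.5002, -0.2304, 0.0539]
tcp_rot: [-179.8, 0.3, -94.9]
wrist_force: [-8.1, 3.7, 22.7]
opening: -0.0004
grasp_force: 11.0
```

B is flush. I'll check the deck and table from here before locking.

servo_tool([
  [[0, 0, 0], [0, 0, -0.03], 0],
  [[0, 0, 0], [0, 0, -0.03], 0],
  [[0, 0, 0], [0, 0, -0.03], 0],
  [[0, 0, 0], [0, 0, -0.03], 0],
  [[0, 0, 0], [-0.036, 0.01, 0], 0],
  [[0, 0, 0], [-0.036, 0.01, 0], 0],
  [[0, 0, 0], [-0.036, 0.01, 0], 0],
  [[0, 0, 0], [-0.036, 0.01, 0], 0],
  [[0, 0, 0], [-0.036, 0.01, 0], 0],
  [[0, 0, 0], [-0.036, 0.01, 0], 0],
  [[0, 0, 0], [-0.036, 0.01, 0], 0],
  [[0, 0, 0], [0, 0, 0], 0],
])

```text
time: 41.9
ee_pos: [0.4506, 0.0294, 0.1725]
tcp_rot: [-179.9, 0.4, -94.7]
wrist_force: [-0.4, 0.4, -0.1]
opening: -0.0001
grasp_force: 0.0
```

Run:
```python
from h import *
o=get_obs();print(o["ee_pos"],o["tcp_rot"])
p,d,c=snap("wrist","w9"); X=cloud(d,c)
for r in mark_of("lock_post","wrist")[:2]: print("post",r["score"],w(c,r["xyz"]))
for n in("top","scene"):
    p,d,c=snap(n)
    for k in("cart_a","lock_post"):
        for r in mark_of(k,n)[:5]: print(n,k,round(r["score"],2),w(c,r["xyz"]))
goto([.4515,.0256,.07],Ro.from_euler("xyz",[180,0,-95.1],degrees=True).as_matrix())
```

```text
[0.4506 0.0294 0.1725] [-179.9364    0.3782  -94.6909]
post 0.74 [ 0.4443 -0.0156  0.0848]
top cart_a 0.86 [0.4225 0.5745 0.0195]
top cart_a 0.77 [0.5779 0.5227 0.023 ]
top cart_a 0.57 [ 0.5035 -0.2245  0.0302]
scene cart_a 0.92 [ 0.4961 -0.2266  0.034 ]
scene cart_a 0.7 [ 0.5101 -0.1548  0.0302]
scene cart_a 0.52 [0.4104 0.574  0.0241]
scene cart_a 0.49 [0.5755 0.5227 0.0235]
scene lock_post 0.87 [ 0.4474 -0.0192  0.0918]
turn [-0.0455  0.3274  0.0977] shift in present axes [0.0004 0.0001 0.1024] in target axes [-0.0002  0.      0.1024]
```

View pics/w9.png

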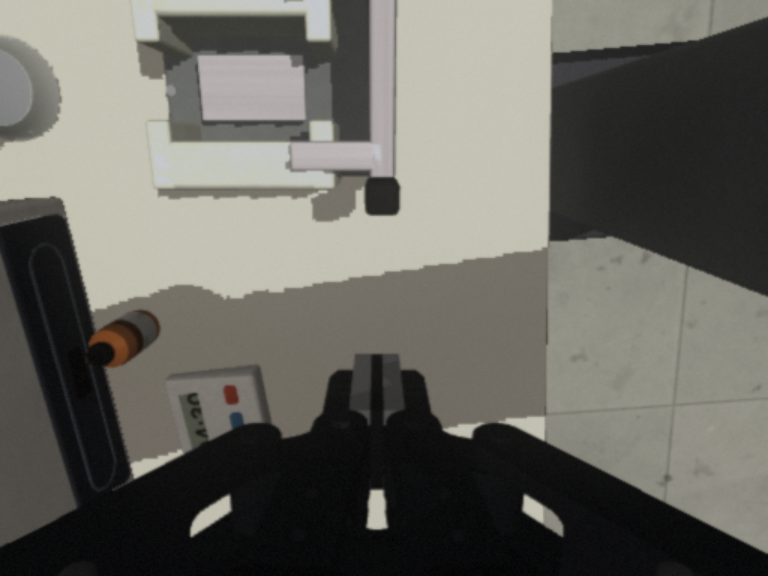

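The picture shows the lock post at (382,195) with the fingers in line with it. Pocket2 is empty, and the other cameras see only the two loaded greys plus green and red. I'll lower beside the post and push.

servo_tool([
  [[0, 0, 0], [0, 0, 0.03], 0],
  [[0, 0, 0], [0, 0, 0.03], 0],
  [[0, 0, 0], [0, 0, 0.03], 0],
  [[0, 0, 0], [0, 0, 0.012], 0],
  [[0, 0, 0], [0, 0, 0], 0],
  [[0, 0, 0], [0.008, 0, 0], 0],
  [[0, 0, 0], [0.008, 0, 0], 0],
  [[0, 0, 0], [0.005, 0, 0], 0],
  [[0, 0, 0], [0.004, 0, 0], 0],
  [[0, 0, 0], [0.004, 0, 0], 0],
  [[0, 0, 0], [0.004, 0, 0], 0],
  [[0, 0, 0], [0, 0, 0], 0],
])

```text
time: 43.5
ee_pos: [0.4488, -0.0064, 0.0705]
tcp_rot: [-179.9, 0.3, -94.9]
wrist_force: [-0.1, 0.3, 0.3]
opening: 0.0
grasp_force: 0.1
```

servo_tool([
  [[0, 0, 0], [0.003, 0, 0], 0],
  [[0, 0, 0], [0.003, 0, 0], 0],
  [[0, 0, 0], [0.003, 0, 0], 0],
  [[0, 0, 0], [0.003, 0, 0], 0],
  [[0, 0, 0], [0.003, 0, 0], 0],
  [[0, 0, 0], [0, 0, 0], 0],
])

```text
time: 44.1
ee_pos: [0.4473, -0.0215, 0.0701]
tcp_rot: [-180.0, 0.3, -94.9]
wrist_force: [0.3, 0.1, -0.6]
opening: 0.0002
grasp_force: 0.3
```

Run:
```python
from h import *
for n in("wrist","scene","top"):
    p,d,c=snap(n)
    if n=="wrist":cv2.imwrite("pics/w10.png",cv2.resize(p[:,:,::-1],(768,576)))
    for r in mark_of("lock_post",n)[:2]: print(n,round(r["score"],2),w(c,r["xyz"]))
```

```text
wrist 0.65 [ 0.4399 -0.0374  0.0838]
scene 0.77 [ 0.4442 -0.0391  0.0896]
```

View pics/w10.png

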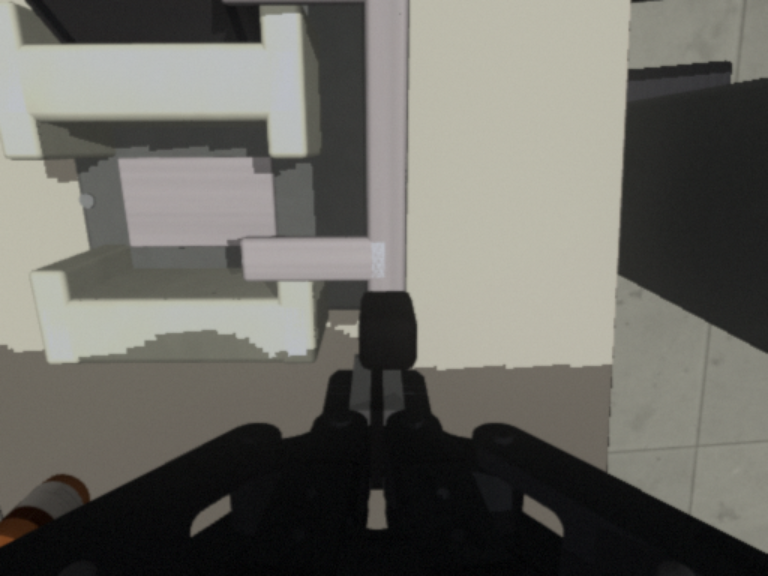

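The picture shows the post at (388,330) being pushed along, with the tab now over pocket2. The bar has moved about 22 mm, so I'll keep pushing.

servo_tool([
  [[0, 0, 0], [0.003, 0, 0], 0],
  [[0, 0, 0], [0.003, 0, 0], 0],
  [[0, 0, 0], [0.002, 0, 0], 0],
  [[0, 0, 0], [0.002, 0, 0], 0],
  [[0, 0, 0], [0.001, 0, 0], 0],
  [[0, 0, 0], [0.001, 0, 0], 0],
  [[0, 0, 0], [0, 0, 0], 0],
])

```text
time: 45.1
ee_pos: [0.4464, -0.0299, 0.0701]
tcp_rot: [-180.0, 0.8, -94.8]
wrist_force: [0.5, 24.3, 0.5]
opening: -0.0003
grasp_force: 12.0
```

servo_tool([
  [[0, 0, 0], [0.001, 0, 0], 0],
  [[0, 0, 0], [0, 0, 0], 0],
  [[0, 0, 0], [-0.02, 0, 0], 0],
  [[0, 0, 0], [-0.04, 0, 0], 0],
  [[0, 0, 0], [0, 0, -0.04], 0],
  [[0, 0, 0], [0, 0, -0.04], 0],
  [[0, 0, 0], [0, 0, -0.04], 0],
  [[0, 0, 0], [0.04, 0, 0], 0],
  [[0, 0, 0], [0.04, 0, 0], 0],
  [[0, 0, 0], [0.04, 0, 0], 0],
  [[0, 0, 0], [0, 0, 0], 0],
])

```text
time: 46.2
ee_pos: [0.4404, -0.0983, 0.1898]
tcp_rot: [-179.9, 0.2, -95.2]
wrist_force: [-0.3, 0.5, 0.6]
opening: 0.0001
grasp_force: 0.0
```

Run:
```python
from h import *
p,d,c=snap("wrist","w11"); X=cloud(d,c)
for r in mark_of("lock_post","wrist")[:2]: print(round(r["score"],2),w(c,r["xyz"]))
a=np.radians(-5.2); ex=np.array([np.cos(a),np.sin(a)]); ey=np.array([-ex[1],ex[0]])
D=X[...,:2]-[.5063,-.1551]; x=D@ex; y=D@ey; z=X[...,2]
for i,yc in((0,-.078),(1,0),(2,.078)):
    m=(abs(y-yc)<.008)&(x>-.01)&(x<.028); print("pocket",i,m.sum(),"top z",np.median(z[m]) if m.any() else None)
    t=(abs(x+.04)<.006)&(z>.054)&(z<.070)&(abs(y-yc)<.045)
    if t.sum()>5: print(" tab y rel",np.percentile(y[t],[2,98])-yc)
m=(abs(x)<.02)&(abs(y+.039)<.007); print("wall z",np.median(z[m]) if m.any() else None)
m=(z>.075)&(z<.095)&(abs(x+.071)<.012)&(y>.06)&(y<.16); print("post y",np.percentile(y[m],[5,50,95]) if m.any() else None)
p,d,c=snap("scene")
for r in mark_of("lock_post","scene")[:1]+mark_of("jar","scene")[:1]: print(w(c,r["xyz"]))
```

```text
pocket 0 1171 top z 0.05438955005726971
 tab y rel [-0.0022  0.0434]
pocket 1 913 top z 0.054394127184584876
 tab y rel [-0.0439  0.0435]
pocket 2 559 top z 0.020128522182163194
 tab y rel [-0.0438  0.0415]
wall z 0.054045681794993014
post y None
[ 0.4412 -0.0477  0.0912]
[ 0.6533 -0.0836  0.0039]
```

View pics/w11.png

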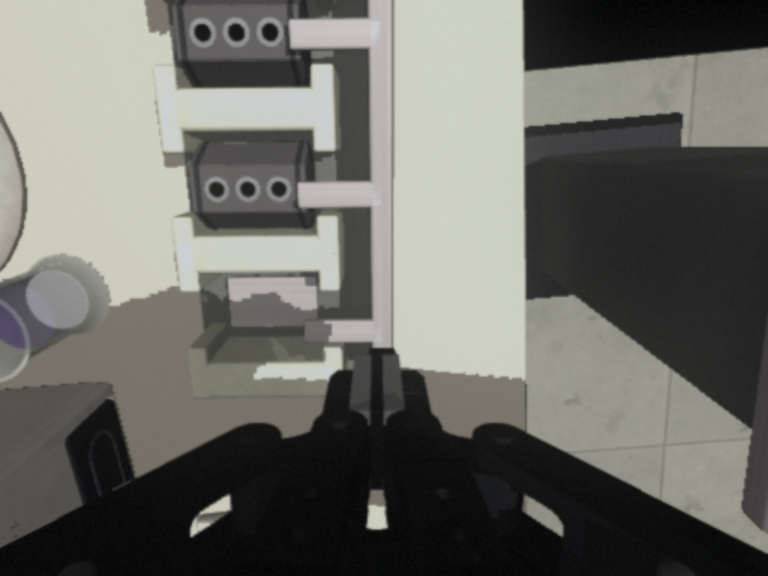

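The picture shows both cartridges flush, ports up, at (248,188) and (236,32), with the tabs over their near ends. A tab edge at -2 mm matches the home position. The jar is standing at (60,300).

```bash
python3 -c "
from workcell import *
print(job_done())"
```

```text
the job is handed in; nothing more can be done
None
```

Both grey cartridges on the worktop are loaded ports up and flush in pocket0 and pocket1, the lock bar is pushed home over them, the jar is still standing, and the job is handed in.

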